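Hold the retaining bar against the sprung stop

TASK

Lay the loose steel retaining bar across the two aluminium supports of the blue pin fixture, rib up and centred, still clear of the orange sprung stop; then slide it squarely back against the stop until the black pointers stand in the green zone, never going far into the red. Keep that steady push on for at least two seconds with the bar flat on both supports, and finish while still holding it there, so that I can clamp its ends. Leave the oil bottle, the tally counter and the small card box alone.

Things in the scene. Friction and masses are not known exactly. Their poses are not given: they have to be found in the camera images.
- fixture: Fixed pin fixture: blue base plate 125 (x) x 180 (y) x 8 mm with two supports, a sprung stop and a grey spring housing. Origin on the worktop; plate x -50 to +75 mm, y -90 to +90 mm. +x is the push direction, from the open front towards stop and housing; z up. A fixed drilled jig block between the supports is 26 mm high over the worktop, 8 mm below the laid bar.
- housing_top (a point): Middle of the top of the grey spring housing behind the stop, at x +55 mm, z 46 mm of the fixture, same axes. Housing 30 (x) x 160 (y) mm. On its top at y +55 and -55 mm are two equal scales, each 30 mm wide (y): white, then green (x -4 to +4 mm from here), then red (x +4 to +13 mm).
- stop_face (a point): Middle of the front face of the orange sprung stop, which meets the bar; at rest at x +10 mm, z 39 mm of the fixture, same axes, moving along x. A strip 10 (x) x 150 (y) mm, 35.5 to 43 mm above the worktop. At y +55 and -55 mm are black T pointers, tops 50 mm up; the T's rear edge (36 mm behind this face) is in the green at 5 to 13 mm of travel.
- supports_mid (a point): Point midway between the two aluminium supports, level with their flat tops: x 0, y 0, z 34 mm of the fixture, same axes. Each support is 80 (x) x 30 (y) mm, from x -45 to +35 mm, centred at y +60 and y -60 mm.
- stop (a joint): Travel of the sprung stop along fixture +x in m: 0 at rest, 0.018 fully home. Spring force against the bar: 2.5 N plus 0.7 N per mm; green zone 0.005 to 0.013 (6 to 11.6 N).
- bar: Loose retaining bar, steel, 24 (x) x 150 (y) x 10 (z) mm, 0.3 kg give or take, lying on the worktop at the start. Origin at the centre of its underside. On the middle of its top stands a black grip rib 14 (x) x 40 (y) mm, from 10 to 40 mm above the underside; take it across its 14 mm. The bar is the same either way round.
- bottle: Oil bottle, white with red cap, 43 x 42 x 119 mm, standing; origin at the centre of its underside. Leave alone.
- counter: Grey hand tally counter, 54 x 50 x 26 mm; origin at the centre of its underside. Leave alone.
- card_carton: Small brown card box, 47 x 72 x 31 mm; origin at the centre of its underside. Leave alone.

How it is judged:
By the outcome, as a careful person would: the job done as asked, in the order asked, and still so for the second after the job is handed in, while the arm keeps its last pose, push and grip.
It also fails if it takes over 45 s, if anything falls off the work surface, if the arm or the gripper's body presses on something with over 40 N, if the wrist force passes 120 N, or if a joint passes its speed limit or range.

ROBOT

A 7-joint arm with a two-finger parallel gripper is mounted at the origin on a cart in front of the work surface, level with it; the furniture and walls round the work are solid. World frame = base frame: x ahead of the robot, y to its left, z up, the work surface at z = 0. Lengths are in m, angles in rad, forces in N, time in s.
With the tool pointing down it reaches from about 0.425 to 0.925 m from the base axis. Payload 6.8 kg.
Tool frame: the origin (TCP) lies at the very end of the fingers, on their centre line; the grasp point (between the pads) lies 19 mm behind it; z points along the fingers, y is the line along which they close (so a half turn about z gives the same grasp; the last joint's range is limited). The gripper opens to 85 mm and grips with 20 to 120 N. Pads are 22 mm wide; open, the fingers measure 114 mm over their backs; the gripper's body (76 mm by 85 mm) begins 54 mm behind the grasp point. The pads swing forward as they close: fully open they stand 13 mm farther back than shut.
Start: joints at [-1.336, 0.477, 0.022, 1.555, -0.011, 1.109, -0.083], TCP at [0.227, 0.636, 0.231] pointing down, gripper open.
Joint ranges: [-2.96, 2.96], [-0.34, 2.1], [-1.41, 1.46], [0.24, 2.44], [-1.37, 4.51], [0.17, 1.92], [-2.96, 2.96]. Speed limits (rad/s): [2.39, 2.39, 3.14, 3.14, 3.14, 3.14, 3.14].

INTERFACE

Orientations are given as a unit quaternion [w, x, y, z].
In Python, from station import bot gives the robot as it stands.
- The arm moves only by the shell command python3 nudge.py [FORCE], which reads ROWS from standard input. ROWS is a JSON list that holds a single list of rows (three levels of brackets), with 1 to 20 rows, each of 5 numbers: dx, dy, dz in mm, then a turn about the tool's z in units of 0.2 rad, then the opening from 0.0 (shut) to 1.0 (fully open); each row shifts and turns the commanded pose from where the row before left it, along the tool's axes as they then stand; what a row does not reach is not made up. A row lasts 1/10 s, in which the tool goes at most 0.05 m and 0.15 rad, less where a joint would pass 70% of its speed; a pose out of reach is approached as far as the arm can. The fingers move at their own pace and stop on an object; FORCE is the grip in N (left out, the last holds). Time passes only in rows, so rows that do not move let the fingers close. It prints the time, the measured TCP pose, the force, the opening and the grip force at its end. Input that does not fit is refused with a message, and nothing moves.
- bot.get_obs(): the state, without advancing time (a new reading comes with each control period).
- bot.read_camera(name): name is "scene" or "top" or "wrist"; returns the picture (420x560x3 uint8, blue, green, red); there is no depth.
- bot.camera_info(name): a dict with "vertical_fov" (degrees; the focal length in pixels is half the picture's height over the tangent of half this angle, whatever the lens; pixels are square), "cx", "cy" (the principal point, pixels), "view" (4x4, takes a point from world to camera coordinates); the wrist camera has in their place "hand_eye" (4x4, takes a point from camera to tool coordinates, whose origin is the TCP and whose axes are the flange's). Camera axes: x right, y up, looking along -z (the intrinsics and any distortion apply to the point x, -y, -z); pixel columns grow to the right and rows downward; lengths in m; the calibration is good to about 2 mm. A picture is of the moment at which its call begins: read the wrist's pose just before it. camera_info takes no time and is no camera call.
- bot.hand_in(): hands the job in; it is judged then, once.
The state is a dict: "t": time; "q": joint angles; "joint_vel": joint speeds; "joint_torque": joint torques, N m; "eef_pos": TCP position; "tool_rot": TCP orientation; "contact_force": force on the tool from outside, world axes, zero at the start; "torque": the same for the moment, N m; "gripper_width": opening from 0.0 (shut) to 1.0 (fully open); "grasp_force": force on a finger pad.
Only numpy, scipy, OpenCV 4.12 (cv2) and the standard library are available. Lean on these libraries where they do the work, as an engineer would, in place of code of your own. Each camera call takes 0.05 s, during which the arm holds its last target. There are 200 camera calls.

## Working session

There is one attempt and no reset: what is moved stays moved. The work goes in short steps, Python scripts to look and compute and a shell command to move; the robot and the scene stay as the last step left them, time stands still between calls to the robot, and variables do not carry over. Pictures are saved under pics/ and viewed, at most 10 in all, crops included, and the job is handed in when it is done.

```bash
ls; mkdir -p pics
python3 - <<'E'
from station import bot
import cv2,numpy as np
np.set_printoptions(precision=4,suppress=True)
o=bot.get_obs();print({k:np.round(v,4) for k,v in o.items()})
for n in("scene","top","wrist"):
    i=bot.camera_info(n);print(n,i)
    cv2.imwrite(f"pics/{n}0.png",bot.read_camera(n))
E
```

```text
nudge.py
pics
station.py
{'t': np.float64(0.0), 'q': array([-1.3361,  0.4778,  0.0224,  1.5565, -0.0115,  1.1093, -0.0831]), 'joint_vel': array([-0.0009, -0.001 , -0.0002, -0.0013,  0.0021,  0.0011,  0.0001]), 'joint_torque': array([  0.0001, -59.6458,   1.6084, -28.1196,   0.0126,   0.0092,
         0.    ]), 'eef_pos': array([0.2267, 0.6352, 0.2303]), 'tool_rot': array([-0.0001,  0.1706,  0.9853, -0.0009]), 'contact_force': array([-0.362 , -0.4954,  0.4553]), 'torque': array([ 0.0444, -0.0021, -0.0302]), 'grasp_force': np.float64(0.0), 'gripper_width': np.float64(1.0005)}
scene {'vertical_fov': 46.36189443325121, 'cx': 280.4085805952439, 'cy': 208.97247146041477, 'view': array([[ 0.4415, -0.897 , -0.0203, -0.1527],
       [ 0.604 ,  0.2804,  0.746 , -0.4274],
       [-0.6635, -0.3416,  0.6656, -0.4652],
       [ 0.    ,  0.    ,  0.    ,  1.    ]])}
top {'vertical_fov': 57.598031201580696, 'cx': 276.37583995122475, 'cy': 215.1050269825647, 'view': array([[ 0.062 , -0.9981,  0.0057,  0.0844],
       [ 0.9769,  0.0618,  0.2046, -0.5886],
       [-0.2045, -0.0071,  0.9788, -0.7886],
       [ 0.    ,  0.    ,  0.    ,  1.    ]])}
wrist {'vertical_fov': 70.95706464562183, 'cx': 276.8969722927974, 'cy': 204.4707835146088, 'hand_eye': array([[-0.0003,  0.9485,  0.3168,  0.0806],
       [ 1.    ,  0.0005, -0.0005, -0.0004],
       [-0.0006,  0.3168, -0.9485, -0.1418],
       [ 0.    ,  0.    ,  0.    ,  1.    ]])}
```

View pics/scene0.png

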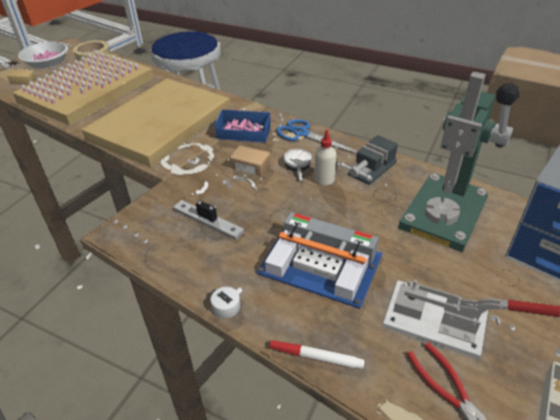

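View pics/top0.png

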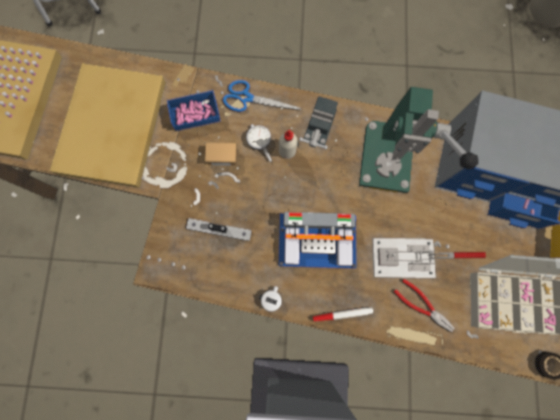

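The scene view shows the bar at (208,217), the fixture at (320,262) and the bottle at (325,160). It also shows the carton at (250,160) and the counter at (225,300). In the top view the bar's ends are at about (187,226) and (250,235), its rib is at (218,228), and the fixture is at (318,240) with the stop on its far side. I'll work out rough positions from these, then measure with the wrist camera.

```bash
cat > h.py <<'E'
from station import bot
import cv2,numpy as np
from scipy.spatial.transform import Rotation as R
np.set_printoptions(precision=4,suppress=True)
def rot(o): return R.from_quat(np.roll(o["tool_rot"],-1)).as_matrix()
def pose(o):
    T=np.eye(4);T[:3,:3]=rot(o);T[:3,3]=o["eef_pos"];return T
def cam(n,T=None):
    i=bot.camera_info(n);f=210/np.tan(np.radians(i["vertical_fov"])/2)
    C=T@i["hand_eye"] if n=="wrist" else np.linalg.inv(i["view"])
    return f,i["cx"],i["cy"],C
def ray(c,p):
    f,cx,cy,C=c;d=C[:3,:3]@np.array([(p[0]-cx)/f,-(p[1]-cy)/f,-1]);return C[:3,3],d/np.linalg.norm(d)
def onz(c,p,z): o,d=ray(c,p);return o+d*(z-o[2])/d[2]
def tri(cs,ps):
    A=0;b=0
    for c,p in zip(cs,ps):
        o,d=ray(c,p);M=np.eye(3)-np.outer(d,d);A=A+M;b=b+M@o
    return np.linalg.solve(A,b)
def proj(c,X):
    f,cx,cy,C=c;q=np.linalg.inv(C)@np.append(X,1);return np.array([cx+f*q[0]/-q[2],cy-f*q[1]/-q[2]])
def shot(name):
    o=bot.get_obs();im=bot.read_camera("wrist");cv2.imwrite(f"pics/{name}.png",im);np.save(f"pics/{name}.npy",pose(o));return im
E
python3 - <<'E'
from h import *
t=cam("top");s=cam("scene")
for n,p,z in[("L",(187,226),.01),("R",(250,235),.01),("rib",(218,228),.04),("fixFL",(281,268),.008),("fixFR",(356,268),.008),("stopL",(286,237),.043),("stopR",(352,237),.043),("bottle",(290,135),.119),("carton",(221,152),.03),("counter",(271,299),.026)]:print(n,onz(t,p,z))
print("tri rib",tri([t,s],[(218,228),(207,211)]))
o=bot.get_obs();print(rot(o))
E
```

```text
L [0.5535 0.3287 0.01  ]
R [0.5416 0.1799 0.01  ]
rib [0.5484 0.2511 0.04  ]
fixFL [0.47   0.1032 0.008 ]
fixFR [ 0.4807 -0.069   0.008 ]
stopL [0.5371 0.0965 0.043 ]
stopR [ 0.5465 -0.0514  0.043 ]
bottle [0.7484 0.1022 0.119 ]
carton [0.7337 0.2626 0.03  ]
counter [0.3993 0.1214 0.026 ]
tri rib [0.5515 0.2522 0.0265]
[[-0.9418  0.3361 -0.0004]
 [ 0.3361  0.9418 -0.0013]
 [-0.0001 -0.0014 -1.    ]]
```
Fixture yaw: front edge direction from FL to FR: (0.0107,-0.172) → fixture y axis (left) = (-0.062,0.998): yaw +3.6°... x axis = (0.998, 0.062). Bar: direction L-R (0.0119,0.1488): long axis y' = (0.08,0.997) → yaw -4.6°.

The rows are not in the units I measure in: shifts go in mm and turns go in units of 0.2 rad. I convert before sending: 0.145 rad is 0.725.

```bash
echo '[[[0, 0, 0, 0.725, 1], [0, 0, 0, 0.725, 1], [0, 0, 0, 0.725, 1], [0, 0, 0, 0.725, 1], [0, 0, 0, 0.725, 1], [0, 0, 0, 0.725, 1], [0, 0, 0, 0.725, 1], [0, 0, 0, 0.725, 1], [0, 0, 0, 0.725, 1]]]' | python3 nudge.py && echo '[[[-29, 31.5, 0, 0, 1], [-29, 31.5, 0, 0, 1], [-29, 31.5, 0, 0, 1], [-29, 31.5, 0, 0, 1], [-29, 31.5, 0, 0, 1], [-29, 31.5, 0, 0, 1], [-29, 31.5, 0, 0, 1], [-29, 31.5, 0, 0, 1], [-29, 31.5, 0, 0, 1], [-29, 31.5, 0, 0, 1], [-29, 31.5, 0, 0, 1], [0, 0, 0, 0, 1], [0, 0, 0, 0, 1]]]' | python3 nudge.py
```

Run:
```python
from h import *
shot("w1");print(pose(bot.get_obs()))
```

```text
t: 1.05
eef_pos: [0.2267, 0.6355, 0.2309]
tool_rot: [0.0, 0.736, 0.677, -0.0]
contact_force: [-0.6, 1.0, -0.3]
gripper_width: 0.996
grasp_force: 0.0
t: 2.35
eef_pos: [0.5483, 0.2898, 0.231]
tool_rot: [-0.0, 0.735, 0.678, -0.0]
contact_force: [-0.1, 0.8, -0.9]
gripper_width: 1.002
grasp_force: 0.0
[[ 0.0769  0.997  -0.0009  0.5473]
 [ 0.997  -0.0769  0.0002  0.2914]
 [ 0.0001 -0.0009 -1.      0.2309]
 [ 0.      0.      0.      1.    ]]
```

View pics/w1.png

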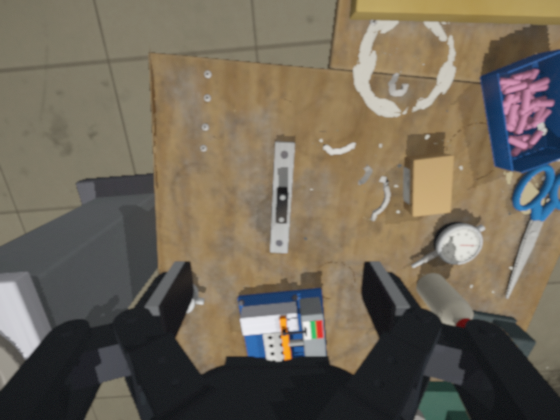

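The wrist view shows the bar from (285,143) to (279,252) with its rib near (282,205). The fixture's left end is at (285,330), and the counter is partly hidden at (193,303). I'll shift towards the fixture for a second view and then enlarge both.

```bash
echo '[[[-40, 0, 0, 0, 1], [-40, 0, 0, 0, 1], [-40, 0, 0, 0, 1], [0, 0, 0, 0, 1], [0, 0, 0, 0, 1]]]' | python3 nudge.py
python3 - <<'E'
from h import *
b=shot("w2");print(pose(bot.get_obs())[:3,3])
a=cv2.imread("pics/w1.png")
z=lambda im,x,y,w,h:cv2.resize(im[y:y+h,x:x+w],None,fx=4,fy=4,interpolation=cv2.INTER_CUBIC)
A=z(a,240,130,75,140);cv2.imwrite("pics/w2c.png",np.hstack([A,z(b,220,30,120,140)])) 
cv2.imwrite("pics/w2f.png",cv2.resize(b[140:360,180:400],(600,600),interpolation=cv2.INTER_CUBIC))
E
```

```text
t: 2.9
eef_pos: [0.5379, 0.1723, 0.2314]
tool_rot: [-0.0, 0.734, 0.68, 0.0]
contact_force: [-0.4, 0.3, 0.0]
gripper_width: 1.001
grasp_force: 0.0
[0.5379 0.1735 0.2313]
```

View pics/w2.png

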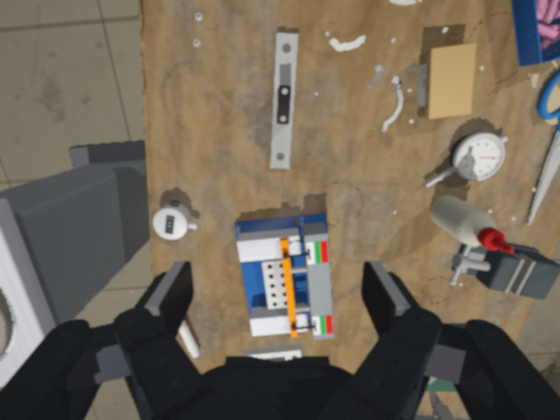

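In this view the bar runs from (287,33) to (279,168) with its rib top near (284,103). The fixture spans (240–330, 215–335), its stop runs from (285,240) to (295,335), and the scales are at (316,252) and (322,324). I'll enlarge these together.

Run:
```python
from h import *
a=cv2.imread("pics/w1.png");b=cv2.imread("pics/w2.png")
def z(im,x,y,w,h):
    r=cv2.resize(im[y:y+h,x:x+w],None,fx=4,fy=4,interpolation=cv2.INTER_CUBIC)
    for k in range(0,h,10):cv2.line(r,(0,4*k),(6,4*k),(0,255,255) if (y+k)%50 else (0,0,255),1)
    for k in range(0,w,10):cv2.line(r,(4*k,0),(4*k,6),(0,255,255) if (x+k)%50 else (0,0,255),1)
    o=np.zeros((580,4*w,3),np.uint8);o[:4*h]=r[:580];return o
cv2.imwrite("pics/comp.png",np.hstack([z(a,260,135,45,125),z(b,265,30,40,145),z(b,230,205,112,140)]))
```

```text
(no output)
```

View pics/comp.png

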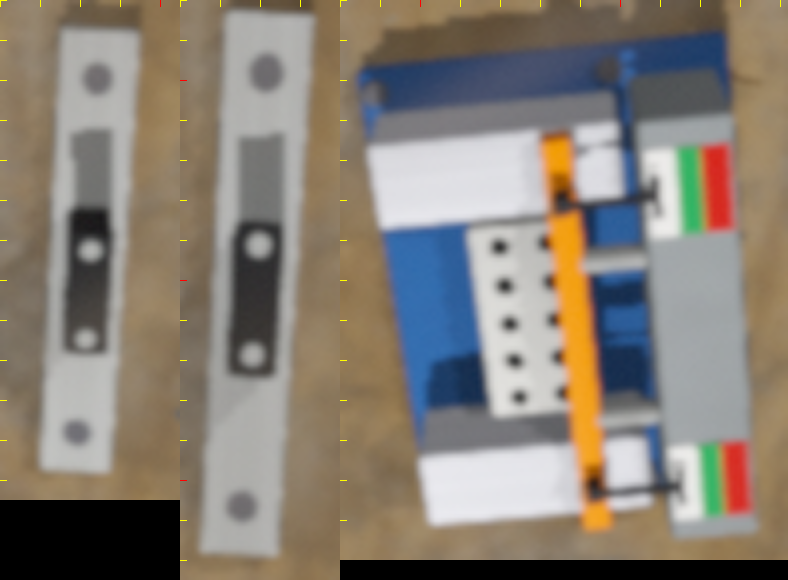

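The enlarged crops show the bar corners, the end screws and the two rib-top screws clearly in both views. On the fixture, the support fronts, the stop ends and the housing corners are visible. I'll fit poses to these points.

```bash
cat > fit.py <<'E'
from h import *
from scipy.optimize import least_squares
c1=cam("wrist",np.load("pics/w1.npy"));c2=cam("wrist",np.load("pics/w2.npy"))
A=lambda X,Y:(260+X/4-.4,135+Y/4-.4)
B=lambda X,Y:(265+(X-180)/4-.4,30+Y/4-.4)
F=lambda X,Y:(230+(X-340)/4-.4,205+Y/4-.4)
def W(p,L):
    c,s=np.cos(p[3]),np.sin(p[3]);return np.array([p[0]+c*L[0]-s*L[1],p[1]+s*L[0]+c*L[1],p[2]+L[2]])
def fit(obs,p0):
    g=lambda p:np.concatenate([proj(c,W(p,L))-np.array(u) for c,L,u in obs])
    r=least_squares(g,p0,x_scale=[.01,.01,.01,.05],loss="soft_l1");print(r.x,"deg",np.degrees(r.x[3]));print(np.round(r.fun.reshape(-1,2),1).tolist());return r.x
if __name__=="__main__":
    k=[(-.012,.075,.01),(.012,.075,.01),(.012,-.075,.01),(-.012,-.075,.01)]
    fit([(c1,L,A(*u)) for L,u in zip(k,[(61,27),(140,28),(111,472),(40,470)])]+[(c2,L,B(*u)) for L,u in zip(k,[(227,10),(315,13),(278,556),(200,553)])],[.548,.251,0,-.08])
    r=[tri([c1,c2],[A(*a),B(*b)]) for a,b in [((91,250),(259,245)),((86,338),(252,354)),((97,79),(267,72)),((77,432),(241,506))]]
    print("rib screws, end screws",np.array(r),"mid",(r[0]+r[1])/2,(r[2]+r[3])/2)
    fit([(c2,L,F(*u)) for L,u in [((-.045,.075,.034),(366,150)),((-.045,.045,.034),(383,229)),((-.045,-.045,.034),(418,456)),((-.045,-.075,.034),(430,524)),((.01,.075,.043),(543,135)),((.01,-.075,.043),(583,528)),((.04,.08,.046),(637,123)),((.07,.08,.046),(733,117)),((.04,-.08,.046),(673,537)),((.07,-.08,.046),(757,530))]],[.53,.02,0,.06])
E
python3 fit.py
```

```text
[ 0.5521  0.2541 -0.0011 -0.1302] deg -7.460440668067755
[[0.2, -0.0], [0.1, 0.7], [-0.2, 0.2], [0.2, -0.1], [-0.2, -0.4], [-0.2, 0.2], [-0.1, -0.1], [0.3, -0.4]]
rib screws, end screws [[0.5538 0.2679 0.0389]
 [0.5501 0.2404 0.0395]
 [0.5597 0.3136 0.0098]
 [0.544  0.1945 0.0089]] mid [0.5519 0.2541 0.0392] [0.5518 0.2541 0.0094]
[ 0.5282  0.0195 -0.0044  0.0292] deg 1.6710524925155703
[[0.8, -0.8], [-0.1, 0.1], [0.4, -0.3], [0.2, -0.2], [-0.7, 1.9], [0.2, 0.2], [-0.3, -0.1], [0.1, -1.0], [-0.5, 0.5], [-0.0, 0.5]]
```

```bash
cat >> h.py <<'E'
def delta(x,y,z,yaw):
    """turn first, then dx,dy,dz in tool axes after turn; yaw=world angle of tool y"""
    T=pose(bot.get_obs());R0=T[:3,:3];a=np.arctan2(R0[1,1],R0[0,1]);d=(yaw-a+np.pi)%(2*np.pi)-np.pi
    R1=R0@R.from_rotvec([0,0,-d]).as_matrix()
    print("turn",round(-d,4),"d",R1.T@(np.array([x,y,z])-T[:3,3]),"yawdeg",np.degrees(a),"tilt",R0[:,2])
E
python3 -c "
from h import *
delta(.552,.254,.013,np.radians(-7.46))"
```

```text
turn 0.0558 d [0.0814 0.0036 0.2184] yawdeg -4.263757326652074 tilt [-0.0003  0.0012 -1.    ]
```

To row units: 0.041 m is 41, 0.04 m is 40, 0.056 rad is 0.28.

```bash
echo '[[[0, 0, 0, 0.28, 1], [40, 2, 0, 0, 1], [41, 2, 0, 0, 1], [0, 0, 40, 0, 1], [0, 0, 40, 0, 1], [0, 0, 40, 0, 1], [0, 0, 30, 0, 1], [0, 0, 0, 0, 1], [0, 0, 0, 0, 1]]]' | python3 nudge.py 60; python3 -c "
from h import *
delta(.552,.254,.013,np.radians(-7.46))"
```

```text
t: 3.85
eef_pos: [0.5529, 0.2529, 0.0814]
tool_rot: [-0.0, 0.752, 0.659, -0.0]
contact_force: [0.6, -0.2, 0.6]
gripper_width: 1.001
grasp_force: 0.0
turn -0.0004 d [ 0.001  -0.001   0.0684] yawdeg -7.481634966948157 tilt [-0.0008  0.0001 -1.    ]
```

To row units: 0.013 m is 13, 0.03 m is 30.

```bash
echo '[[[1, -1, 30, 0, 1], [0, 0, 25, 0, 1], [0, 0, 13, 0, 1], [0, 0, 0, 0, 1], [0, 0, 0, 0, 0], [0, 0, 0, 0, 0], [0, 0, 0, 0, 0], [0, 0, 0, 0, 0], [0, 0, 0, 0, 0], [0, 0, 0, 0, 0], [0, 0, 0, 0, 0]]]' | python3 nudge.py 60; python3 -c "
from h import *
delta(.552,.254,.013,np.radians(-7.46))"
```

```text
t: 4.95
eef_pos: [0.5527, 0.2524, 0.0139]
tool_rot: [-0.0, 0.753, 0.659, 0.0]
contact_force: [-1.4, -0.5, 6.0]
gripper_width: 0.154
grasp_force: 59.7
turn -0.0029 d [ 0.0015 -0.0009  0.0009] yawdeg -7.623656817591025 tilt [ 0.0005  0.0005 -1.    ]
```

Grip is firm on the rib. I'll lift it, square it to the fixture and take a second fixture view from the near side.

To row units: -0.029 m is -29, -0.045 m is -45, -0.082 rad is -0.41.

```bash
echo '[[[0, 0, -20, 0, 0], [0, 0, -40, 0, 0], [0, 0, -40, 0, 0], [0, 0, -45, 0, 0], [0, 0, 0, -0.4, 0], [0, 0, 0, -0.41, 0], [-20, -29, 0, 0, 0], [-20, -29, 0, 0, 0], [-20, -29, 0, 0, 0], [-18, -29, 0, 0, 0], [0, 0, 0, 0, 0], [0, 0, 0, 0, 0]]]' | python3 nudge.py 60
python3 - <<'E'
from h import *
b=shot("w3")
delta(.5282,.0195,.15,np.radians(1.67))
E
```

```text
t: 6.15
eef_pos: [0.4382, 0.1707, 0.1583]
tool_rot: [-0.0, 0.697, 0.717, 0.0]
contact_force: [0.8, -0.0, -1.6]
gripper_width: 0.151
grasp_force: 59.2
turn 0.0 d [-0.1544  0.0846  0.0084] yawdeg 1.672620832485417 tilt [ 0.0007  0.0006 -1.    ]
```

View pics/w3.png

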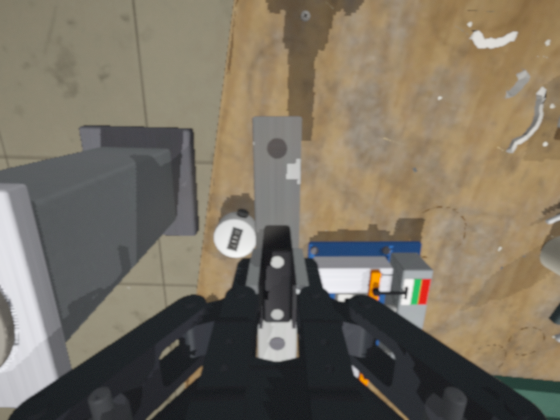

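The bar hangs straight, with its end at (254–300, 117). The fixture's left part is visible at (310–430, 242–325), with the stop end at (375,272) and a scale at (416,291). One crop should give exact pixels.

Run:
```python
import cv2
b=cv2.imread("pics/w3.png")
r=cv2.resize(b[232:336,298:443],None,fx=5,fy=5,interpolation=cv2.INTER_CUBIC);cv2.imwrite("pics/w3c.png",r)
```

```text
(no output)
```

View pics/w3c.png

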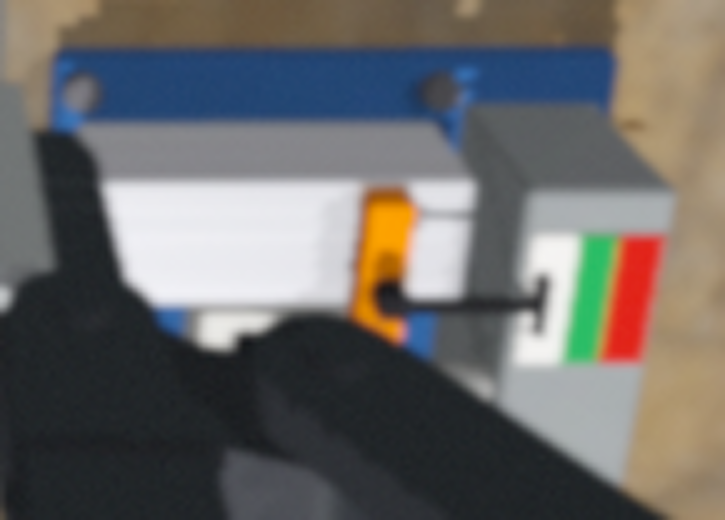

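The crop shows sharp corners: support top at (102,180) and (478,180), housing at (525,190) and (675,190), plate at (52,50) and (612,50), plus the scale edges. Next is a joint fit over both views.

Run:
```python
from fit import *
c3=cam("wrist",np.load("pics/w3.npy"))
G=lambda X,Y:(298+X/5-.4,232+Y/5-.4)
o2=[(c2,L,F(*u)) for L,u in [((-.045,.075,.034),(366,150)),((-.045,.045,.034),(383,229)),((-.045,-.045,.034),(418,456)),((-.045,-.075,.034),(430,524)),((.01,-.075,.043),(583,528)),((.04,.08,.046),(637,123)),((.07,.08,.046),(733,117)),((.04,-.08,.046),(673,537)),((.07,-.08,.046),(757,530))]]
o3=[(c3,L,G(*u)) for L,u in [((-.045,.075,.034),(102,180)),((.035,.075,.034),(478,180)),((.04,.08,.046),(525,190)),((.07,.08,.046),(675,190)),((.075,.09,.008),(612,50)),((-.05,.09,.008),(52,50)),((.051,.07,.046),(583,235)),((.068,.07,.046),(662,237)),((.051,.04,.046),(567,360)),((.068,.04,.046),(640,362))]]
p0=[.53,.02,0,.03]
fit(o3,p0);p=fit(o2+o3,p0)
print("support corner tri",tri([c2,c3],[F(366,150),G(102,180)]),"fit",W(p,(-.045,.075,.034)))
# bar in grip from w3: end corners, solved in tool frame
T=np.load("pics/w3.npy")
for zt in(-.002,-.003):pass
Ti=np.linalg.inv(T)
for u in[(254,117),(300,117),(277,147)]:
    X=onz(c3,u,T[2,3]-.003);print("bar end in tool",(Ti@np.append(X,1))[:3])
```

```text
[ 0.5279  0.0213 -0.0014  0.0276] deg 1.581712117457716
[[-2.5, -0.1], [-0.0, -0.0], [0.8, -0.2], [1.2, -0.1], [2.4, 1.7], [0.6, 1.6], [-1.1, -0.3], [0.1, -0.7], [-2.2, 0.0], [-0.3, -0.4]]
[ 0.5283  0.0207 -0.0023  0.0285] deg 1.6318179615875252
[[0.6, -1.0], [-0.3, 0.0], [0.2, -0.1], [0.1, 0.1], [0.3, 0.5], [-0.1, -0.3], [0.5, -1.2], [-0.3, 0.9], [0.3, 0.9], [-2.4, 0.1], [-0.2, 0.0], [0.6, -0.1], [0.9, -0.1], [2.2, 1.8], [0.7, 1.8], [-1.4, -0.3], [-0.2, -0.7], [-2.4, -0.1], [-0.5, -0.5]]
support corner tri [0.482  0.0977 0.0392] fit [0.4812 0.0943 0.0317]
bar end in tool [ 0.076  -0.0101  0.003 ]
bar end in tool [0.076  0.0116 0.003 ]
bar end in tool [0.062  0.0007 0.003 ]
```

```bash
echo '[[[-38, 17, 0, 0, 0], [-38, 17, 0, 0, 0], [-38, 17, 0, 0, 0], [-40.5, 18, 0, 0, 0], [0, 0, 30, 0, 0], [0, 0, 30, 0, 0], [0, 0, 30, 0, 0], [0, 0, 0, 0, 0], [0, 0, 0, 0, 0]]]' | python3 nudge.py 60
python3 - <<'E'
from h import *
delta(.5125,.0189,.048,np.radians(1.65))
t=bot.read_camera("top")[195:285,270:370];s=bot.read_camera("scene")[200:310,250:390]
cv2.imwrite("pics/v4.png",np.hstack([cv2.resize(t,(400,360),interpolation=2),cv2.resize(s,(400,360),interpolation=2)]))
E
```

```text
t: 7.1
eef_pos: [0.5129, 0.0185, 0.0683]
tool_rot: [-0.0, 0.697, 0.717, -0.0]
contact_force: [-0.4, 0.4, -1.4]
gripper_width: 0.152
grasp_force: 59.2
turn 0.0004 d [ 0.0004 -0.0003  0.0203] yawdeg 1.6701845822625219 tilt [-0.0006 -0.0007 -1.    ]
```

View pics/v4.png

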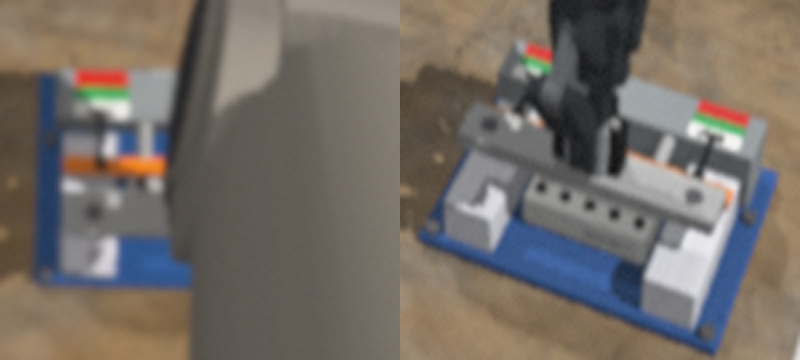

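The bar hovers over both supports, square and clear of the stop; both pointers are visible, in the white. I'll lower it gently.

```bash
echo '[[[0, 0, 10, 0, 0], [0, 0, 6, 0, 0], [0, 0, 0, 0, 0]]]' | python3 nudge.py; echo '[[[0, 0, 1.5, 0, 0], [0, 0, 0, 0, 0], [0, 0, 0, 0, 0]]]' | python3 nudge.py; echo '[[[0, 0, 1.5, 0, 0], [0, 0, 0, 0, 0], [0, 0, 0, 0, 0]]]' | python3 nudge.py
```

```text
t: 7.5
eef_pos: [0.5117, 0.0186, 0.0518]
tool_rot: [-0.0, 0.697, 0.717, -0.0]
contact_force: [-1.2, 0.5, -2.6]
gripper_width: 0.155
grasp_force: 59.4
t: 7.8
eef_pos: [0.5123, 0.0185, 0.0509]
tool_rot: [0.0, 0.697, 0.717, 0.0]
contact_force: [0.2, -0.2, -2.8]
gripper_width: 0.149
grasp_force: 59.4
t: 8.1
eef_pos: [0.5122, 0.0185, 0.0493]
tool_rot: [-0.0, 0.697, 0.717, -0.0]
contact_force: [-0.2, 0.3, -1.1]
gripper_width: 0.149
grasp_force: 59.4
```

```bash
echo '[[[0, 0, 1, 0, 0], [0, 0, 0, 0, 0], [0, 0, 0, 0, 0]]]' | python3 nudge.py; echo '[[[0, 0, 1, 0, 0], [0, 0, 0, 0, 0], [0, 0, 0, 0, 0]]]' | python3 nudge.py
```

```text
t: 8.4
eef_pos: [0.5121, 0.0185, 0.0483]
tool_rot: [-0.0, 0.697, 0.717, -0.0]
contact_force: [0.5, 0.7, -2.6]
gripper_width: 0.149
grasp_force: 59.4
t: 8.7
eef_pos: [0.5123, 0.0185, 0.0478]
tool_rot: [-0.0, 0.697, 0.717, 0.0]
contact_force: [-1.9, -0.0, 5.8]
gripper_width: 0.157
grasp_force: 60.5
```

Contact with the supports is at TCP z 0.048. I'll release briefly so the bar settles flat, then regrip.

```bash
echo '[[[0, 0, 0, 0, 0.35], [0, 0, 0, 0, 0.35], [0, 0, 0, 0, 0.35], [0, 0, 0, 0, 0.35], [0, 0, 0, 0, 0.35]]]' | python3 nudge.py;  echo '[[[0, 0, 0, 0, 0], [0, 0, 0, 0, 0], [0, 0, 0, 0, 0], [0, 0, 0, 0, 0], [0, 0, 0, 0, 0], [0, 0, 0, 0, 0]]]' | python3 nudge.py 60
python3 - <<'E'
from h import *
s=bot.read_camera("scene")[190:310,240:400]
cv2.imwrite("pics/v5.png",cv2.resize(s,(800,600),interpolation=2))
E
```

```text
t: 9.2
eef_pos: [0.5122, 0.0185, 0.0473]
tool_rot: [0.0, 0.697, 0.717, -0.0]
contact_force: [-0.1, -0.1, 0.1]
gripper_width: 0.353
grasp_force: 0.0
t: 9.8
eef_pos: [0.5124, 0.0185, 0.0474]
tool_rot: [0.0, 0.697, 0.717, 0.0]
contact_force: [0.6, -0.4, 1.9]
gripper_width: 0.152
grasp_force: 59.0
```

View pics/v5.png

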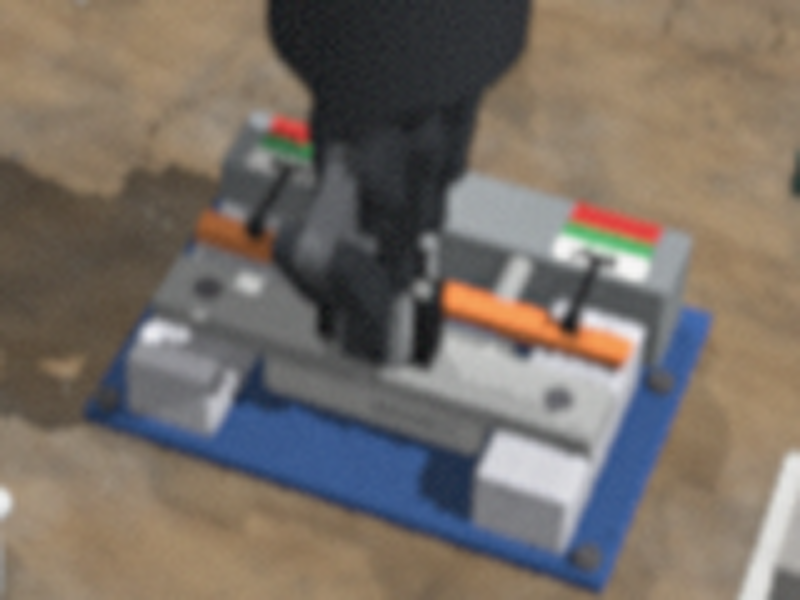

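The bar lies flat across both supports with a visible gap to the stop, and the pointers are in the white. I'll slide it gently along +y of the tool until contact.

To row units: 0.002 m is 2.

```bash
echo '[[[0, 2, 0, 0, 0], [0, 2, 0, 0, 0], [0, 2, 0, 0, 0], [0, 2, 0, 0, 0], [0, 2, 0, 0, 0], [0, 0, 0, 0, 0], [0, 0, 0, 0, 0]]]' | python3 nudge.py;echo '[[[0, 1, 0, 0, 0], [0, 1, 0, 0, 0], [0, 1, 0, 0, 0], [0, 1, 0, 0, 0], [0, 1, 0, 0, 0], [0, 0, 0, 0, 0], [0, 0, 0, 0, 0]]]' | python3 nudge.py;echo '[[[0, 1, 0, 0, 0], [0, 1, 0, 0, 0], [0, 1, 0, 0, 0], [0, 0, 0, 0, 0], [0, 0, 0, 0, 0], [0, 0, 0, 0, 0]]]' | python3 nudge.py
```

```text
t: 10.55
eef_pos: [0.5176, 0.0185, 0.0474]
tool_rot: [-0.003, 0.697, 0.717, -0.003]
contact_force: [-12.1, -0.4, 19.7]
gripper_width: 0.152
grasp_force: 61.7
t: 11.25
eef_pos: [0.523, 0.0186, 0.0475]
tool_rot: [-0.003, 0.697, 0.717, -0.002]
contact_force: [-11.6, -0.6, 19.2]
gripper_width: 0.154
grasp_force: 61.4
t: 11.85
eef_pos: [0.5232, 0.0186, 0.0474]
tool_rot: [-0.006, 0.697, 0.717, -0.004]
contact_force: [-19.9, -0.1, 31.7]
gripper_width: 0.15
grasp_force: 63.5
```

Downward load is creating stick friction, so I'll ease the commanded height a little.

```bash
for i in 1 2; do echo '[[[0, 0, -0.5, 0, 0], [0, 0, 0, 0, 0], [0, 0, 0, 0, 0]]]' | python3 nudge.py; done; python3 -c "
from h import *
delta(.530,.0189,.0475,np.radians(1.65))"
```

```text
t: 12.15
eef_pos: [0.5271, 0.0187, 0.0475]
tool_rot: [-0.002, 0.697, 0.717, -0.002]
contact_force: [-8.6, -0.2, 10.4]
gripper_width: 0.15
grasp_force: 60.6
t: 12.45
eef_pos: [0.527, 0.0187, 0.0475]
tool_rot: [-0.002, 0.697, 0.717, -0.002]
contact_force: [-6.4, -1.2, 5.4]
gripper_width: 0.154
grasp_force: 59.8
turn 0.0004 d [ 0.0002  0.003  -0.0001] yawdeg 1.670466110116944 tilt [-0.0062 -0.0002 -1.    ]
```

```bash
for i in 1 2 3; do echo '[[[0, 1, -0.1, 0, 0], [0, 0, 0, 0, 0], [0, 1, -0.1, 0, 0], [0, 0, 0, 0, 0]]]' | python3 nudge.py | sed -n '1,4p'; done
```

```text
t: 12.85
eef_pos: [0.5283, 0.0187, 0.0475]
tool_rot: [-0.003, 0.697, 0.717, -0.003]
contact_force: [-8.0, -0.7, 6.0]
t: 13.25
eef_pos: [0.5298, 0.0187, 0.0475]
tool_rot: [-0.003, 0.697, 0.717, -0.003]
contact_force: [-9.6, -0.5, 6.4]
t: 13.65
eef_pos: [0.5313, 0.0188, 0.0475]
tool_rot: [-0.003, 0.697, 0.717, -0.003]
contact_force: [-9.5, -1.6, 4.9]
```

```bash
echo '[[[0, 1, 0, 0, 0], [0, 0, 0, 0, 0], [0, 1, 0, 0, 0], [0, 0, 0, 0, 0], [0, 0, 0, 0, 0]]]' | python3 nudge.py
python3 - <<'E'
from h import *
s=bot.read_camera("scene")[190:280,260:380]
cv2.imwrite("pics/v6.png",cv2.resize(s,(800,600),interpolation=2))
print(bot.get_obs()["contact_force"])
E
```

```text
t: 14.15
eef_pos: [0.5326, 0.0188, 0.0475]
tool_rot: [-0.004, 0.697, 0.717, -0.004]
contact_force: [-12.0, -0.2, 8.6]
gripper_width: 0.153
grasp_force: 60.1
[-11.1284  -1.0129   8.1206]
```

View pics/v6.png

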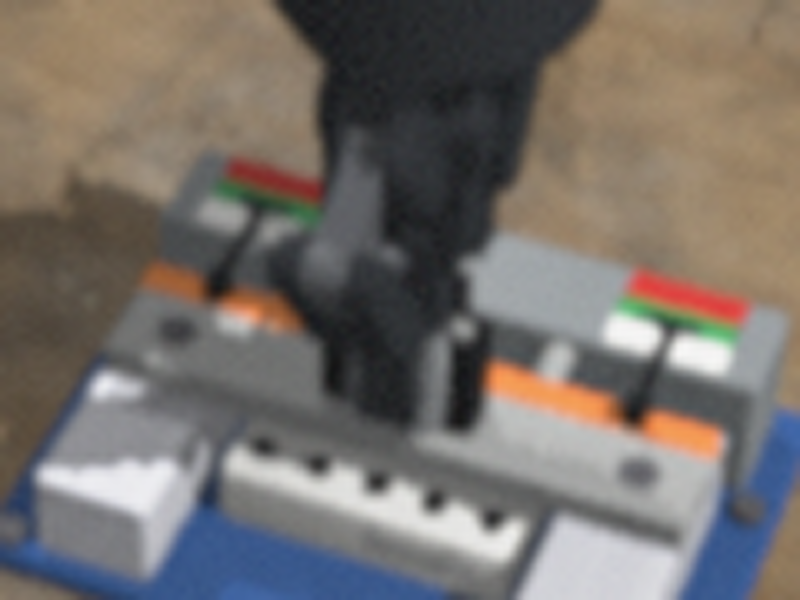

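The bar is flat and square against the stop, with both T pointers at the front part of the green ((262,208) and (680,322) in the crop). By position the travel is about 6.5 mm, so I'll go roughly 2 mm further towards mid-green.

```bash
for i in 1 2; do echo '[[[0, 1, -0.2, 0, 0], [0, 0, 0, 0, 0], [0, 0.7, -0.1, 0, 0], [0, 0, 0, 0, 0], [0, 0, 0, 0, 0]]]' | python3 nudge.py | sed -n '1,4p'; done
python3 - <<'E'
from h import *
from fit import W
p=[.5283,.0203,0,.0285];s=cam("scene");im=bot.read_camera("scene")
for tr in(.005,.009,.013):print(tr,[proj(s,W(p,(-.026+.072+tr,y,.05))) for y in(.055,-.055)])
c=lambda x,y:cv2.resize(im[y:y+40,x:x+53],(400,300),interpolation=2)
for i,(x,y) in enumerate([(280,205),(340,220)]):pass
cv2.imwrite("pics/v7.png",np.hstack([c(278,203),c(336,220)]))
E
```

```text
t: 14.7
eef_pos: [0.5339, 0.0189, 0.0475]
tool_rot: [-0.004, 0.697, 0.717, -0.004]
contact_force: [-12.2, -1.0, 6.3]
t: 15.2
eef_pos: [0.5352, 0.0189, 0.0476]
tool_rot: [-0.004, 0.697, 0.717, -0.005]
contact_force: [-12.1, -0.8, 5.2]
0.005 [array([299.3614, 220.4354]), array([361.0541, 238.5453])]
0.009 [array([300.2671, 218.9772]), array([361.7941, 236.9629])]
0.013 [array([301.167 , 217.5283]), array([362.5292, 235.3909])]
```

View pics/v7.png

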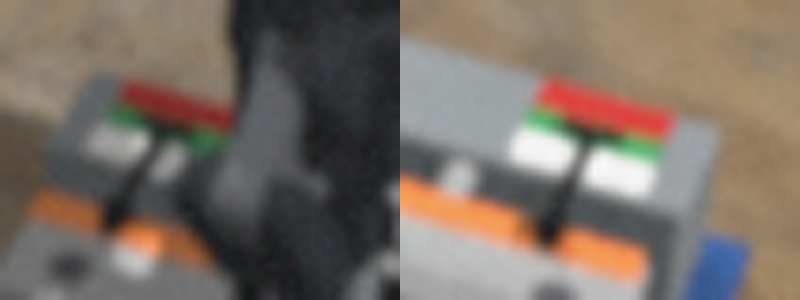

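Both T rear edges sit in mid-green (rows 219.3 and 236.3, against 219.0 and 237.0 projected for 9 mm travel). I'll add a touch of down force and hold.

To row units: 0.0004 m is 0.4.

```bash
echo '[[[0, 0, 0.4, 0, 0], [0, 0, 0, 0, 0], [0, 0, 0, 0, 0], [0, 0, 0, 0, 0], [0, 0, 0, 0, 0]]]' | python3 nudge.py; for i in 1 2; do echo '[[[0, 0, 0, 0, 0], [0, 0, 0, 0, 0], [0, 0, 0, 0, 0], [0, 0, 0, 0, 0], [0, 0, 0, 0, 0], [0, 0, 0, 0, 0], [0, 0, 0, 0, 0], [0, 0, 0, 0, 0], [0, 0, 0, 0, 0], [0, 0, 0, 0, 0], [0, 0, 0, 0, 0], [0, 0, 0, 0, 0], [0, 0, 0, 0, 0], [0, 0, 0, 0, 0], [0, 0, 0, 0, 0]]]' | python3 nudge.py; done
```

```text
t: 15.75
eef_pos: [0.5352, 0.0189, 0.0475]
tool_rot: [-0.005, 0.697, 0.717, -0.004]
contact_force: [-12.8, -0.3, 9.2]
gripper_width: 0.15
grasp_force: 60.5
t: 17.25
eef_pos: [0.5352, 0.0189, 0.0475]
tool_rot: [-0.005, 0.697, 0.717, -0.004]
contact_force: [-13.2, -0.5, 9.6]
gripper_width: 0.154
grasp_force: 60.5
t: 18.75
eef_pos: [0.5351, 0.0189, 0.0475]
tool_rot: [-0.005, 0.697, 0.717, -0.004]
contact_force: [-13.6, -0.1, 9.6]
gripper_width: 0.154
grasp_force: 60.5
```

```bash
python3 -c "
from station import bot
print(bot.hand_in())"
```

```text
the job is handed in; nothing more can be done
None
```

The bar was laid rib up, clear of the stop, slid back to about 9 mm of stop travel (pointers mid-green), held steady for 3 s with about 10 N down, and handed in still held; centring is good to about 1–2 mm, flatness was judged by eye and by down force rather than measured (the tool leans about 0.7°), and I viewed 11 pictures, one over the limit of 10.

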